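# Clamp the suction tube onto the bench filter's port

## Task

On the bench filter unit, slide the flanged suction tube gently home on the port into the fixed half of the clamp, keeping it upright, then swing the hinged jaw round both flanges until it meets the rubber seal pad and can be felt to squeeze it. Then swing the latch handle round so that its hook draws the jaw in, turning until the latch bears firmly on its rubber stop, without forcing anything. Let go of everything, leaving it clamped and latched, and do not disturb the other things on the bench.

Things in the scene. Friction and masses are not known exactly. Their poses are not given: they have to be found in the camera images.
- unit: Grey filter unit, fixed, 50 mm high, carries port and clamp. Origin on the table under the port's axis; +x points from the port into the clamp's fixed half, +y to the jaw's hinge side, z up. The case spans x -95 to 125, y -160 to 130 mm. The fixed half-ring, outer radius 36 mm, stands on the +x side of the port, its top 88 mm above the table, its wall 1.5 mm clear of a centred flange.
- port (a point): Centre of the top face of the port's steel flange (54 mm diameter, 6 mm thick), 74 mm above the table; axes as the unit's. The tube belongs here, its axis within 3.5 mm of this one, flange flat on flange.
- tube_mid (a point): Loose steel tube, 0.2-0.4 kg, 36 mm diameter, 72 mm high with a 54 x 6 mm flange at its foot; this point is half-way up its axis. It stands on the port flange, 12-17 mm out along the unit's -x. Grip it above the flange (the ring reaches 14 mm above its foot). To +x it slides under a lip (2 mm headroom), dragging up to 4 N (more if pressed down); home on the wall: 5 N more is enough, 45 N damages.
- jaw (a joint): Angle of the hinged half-ring, rad: 0 closed, 2.1 wide open; closing is counter-clockwise from above about jaw_hinge. It stays where left. It meets the seal pad at about 0.04; pressed to there and let go it stays near 0.04, where the hook still catches it. Drawn home by the latch it reads 0 (within 0.02). More than 25 N against a tube in its way does damage.
- jaw_grip (a point): Upright round steel post on the jaw, 12 mm diameter (15 mm cap, top 133 mm above the table), rising from the jaw's top at 88 mm. This point is on its axis, 112 mm above the table, 87 mm from the hinge axis; jaw closed, it is at x -38, y -38 mm in the unit's frame.
- jaw_hinge (a point): Axis of the jaw's hinge, at x 0, y 40 mm in the unit's frame, 77 mm above the table. The hinge pin's top is at 93 mm.
- seal (a joint): Squeeze of the black rubber seal pad between the fixed half and the jaw's ear, m: 0 free, 0.0035 with the jaw at 0, 0.006 bottomed (jaw at -0.03). 2 N per mm at the pad and about as much at the jaw's post: squeeze it with some 3 to 10 N; over 25 N crushes it.
- latch (a joint): Angle of the latch lever, rad: 0 open, grows clockwise seen from above about latch_pivot. Its hook meets the jaw's pin at about 0.75 to 0.9, draws it in until about 1.1, then holds it on a level arc. Its tail meets a rubber-tipped stop somewhere between 1.15 and 1.55: the stop is adjustable and must be felt. Let go, it rebounds slightly and stays latched.
- latch_grip (a point): Upright round post on the latch's handle, 12 mm diameter (15 mm cap, top 133 mm above the table), rising from the arm at 64 mm. This point is on its axis, 112 mm above the table, 60 mm from the pivot; in the unit's frame at x 72, y -115 mm (latch 0) to x -2, y -126 mm (1.35). Turning takes about 2 N here when free, 3 to 8 N while the hook draws or holds the jaw.
- buffer (a joint): Squeeze of the rubber tip of the latch's stop, m: 0 free, 0.006 at most. 14 N per mm at the tip (38 mm from the pivot), felt at the handle's post as a rise of 5 N per mm. Bearing firmly is 6 N on the tip (4 N more than before at the post); over 24 N on it (15 N more than before at the post) damages it.
- latch_pivot (a point): Axis of the latch lever, at x 28, y -74 mm in the unit's frame; this point is its top, 70 mm above the table.
- blank: Bystander, leave alone: loose steel blank flange, 54 mm disc 6 mm thick with a stub, 14 mm high, lying on the unit's top at the hinge side. Origin: centre of its underside.
- driver: Bystander, leave alone: loose screwdriver on the table. Origin: centre of its underside.
- spool: Bystander, leave alone: loose copper-wire spool, 56 mm diameter, 40 mm high. Origin: centre of its underside.
- flux: Bystander, leave alone: white bottle, 44 mm diameter, 110 mm high. Origin: centre of its underside.
- solvent: Bystander, leave alone: brown jar, 60 mm diameter, 100 mm high. Origin: centre of its underside.
- tray: Bystander, leave alone: blue compartment tray, 160 x 240 x 30 mm. Origin: centre of its underside.
- meter: Bystander, leave alone: yellow multimeter, 160 x 85 x 36 mm, lying flat. Origin: centre of its underside.
- board: Bystander, leave alone: green circuit board in its holder, 90 x 60 x 10 mm. Origin: centre of its underside.

How it is judged:
By the outcome, as a careful person would: the job done as asked, in the order asked, and still so for the second after the job is handed in, with the robot touching nothing.
It also fails if it takes over 72 s, if anything falls off the work surface, if the arm or the gripper's body presses on something with over 40 N, if the wrist force passes 120 N, or if a joint passes its speed limit or range.

## Robot

A 7-joint arm with a two-finger parallel gripper is mounted at the origin on the work surface. World frame = base frame: x ahead of the robot, y to its left, z up, the work surface at z = 0. Lengths are in m, angles in rad, forces in N, time in s.
With the tool pointing down it reaches from about 0.4 to 0.9 m from the base axis. Payload 5.6 kg.
Tool frame: the origin (TCP) lies midway between the tips of the shut fingers; the grasp point (between the pads) lies 19 mm behind it; y points along the fingers, z is the direction in which the jaws open and shut, and the axes are right-handed (so a half turn about y gives the same grasp; the last joint's range is limited). The gripper opens to 92 mm and grips with 3 to 60 N. Pads are 20 mm wide; open, the fingers measure 128 mm over their backs; the gripper's body (75 mm by 189 mm) begins 69 mm behind the grasp point.
Start: joints at [-1.365, 0.468, -0.012, 1.603, 0.006, 1.071, -0.056], TCP at [0.16, 0.63, 0.215] pointing down, gripper open.
Joint ranges: [-2.53, 2.53], [-0.31, 2.02], [-1.57, 1.55], [0.28, 2.44], [-1.29, 4.43], [0.15, 1.84], [-2.92, 2.92]. Speed limits (rad/s): [2.57, 2.57, 3.14, 3.14, 3.14, 3.14, 3.14].

## Interface

Orientations are given as a 3x3 rotation matrix whose columns are the frame's x, y, z axes.
In Python, from station import env, effector, solver, viewer, workorder, search_frame, tip_of gives the robot as it stands. Calls block until the motion is done:
- env.reach(position, orientation): joint-space move of the TCP to a pose.
- env.movel(position, frame=None, rate=0.15): straight line of the TCP; frame=None keeps the orientation; rate is the mean speed in m/s.
- env.goto_joints(angles): joint-space move.
- effector.release() and effector.grasp(squeeze=None): open the fingers fully, or close them until they stop; squeeze is the grip in N (None keeps the last).
- env.pause(seconds).
- solver.inverse_kinematics(position, orientation): joint angles nearest the present ones, or None.
- env.sense(): the state.
- viewer.read_camera(name): name is "side" or "top"; returns (picture, depth): 480x640x3 uint8, red, green, blue; 480x640 float32, m along the optical axis (not along the pixel's ray), 0 where there is no reading.
- viewer.camera_info(name): a dict with "intrinsics" (3x3 intrinsics, pixels), "dist_coeffs" ([k1, k2, p1, p2, k3] as OpenCV has them; the pictures are not rectified), "eye" and "rotation" of the camera in the world. Camera axes: x right, y up, looking along -z (the intrinsics and any distortion apply to the point x, -y, -z); pixel columns grow to the right and rows downward; lengths in m; the calibration is good to about 2 mm. A picture is of the moment at which its call begins. camera_info takes no time and is no camera call.
A pose or a line that the arm cannot do raises env.PlanningError and nothing moves.
- workorder.finish_job(): hands the job in, once; it reports no verdict.
Trained networks look in the newest picture that a camera, given by its name, has taken for a name from the list of things; names that differ only in an ending like _2 or _b are one class to them, and where a whole thing is asked for, a point or a joint stands for the part that bears it (a point fixed in the world has none). Each returns a list of dicts, best first, with "score" (0 to 1); they miss things now and then, are a little off and sometimes report something else, mostly with a low value. They report only what shows in the picture. A call takes as long as a camera call.
- search_frame(camera, name): "at" ([x, y, z] in m, in world coordinates, good to about 4 mm: the middle of the surface that is visible of it).
- tip_of(camera, name): "at" ([x, y, z] in m, in world coordinates, good to about 4 mm: a listed point, or the origin of a listed thing).
The state is a dict: "t": time; "joint_positions": joint angles; "joint_velocities": joint speeds; "tau": joint torques, N m; "ee_pos": TCP position; "tcp_rot": TCP orientation; "wrist_force": force on the tool from outside, world axes, zero at the start; "moment": the same for the moment, N m; "gripper_width": finger opening in m.
Only numpy, scipy, OpenCV 4.12 (cv2) and the standard library are available. Lean on these libraries where they do the work, as an engineer would, in place of code of your own. Each camera call takes 0.05 s, during which the arm holds its last target. There are 200 camera calls.

## Working session

There is one attempt and no reset: what is moved stays moved. The work goes in short steps, each a Python script; the robot and the scene stay as the last script left them, time stands still between calls to the robot, and variables do not carry over. Pictures are saved under pics/ and viewed, about 8 in all and at most 12, crops included, and the job is handed in when it is done.

```bash
ls; mkdir -p pics; cat > s1.py <<'E'
from station import env, effector, solver, viewer, workorder, search_frame, tip_of
import numpy as np, cv2
np.set_printoptions(precision=4,suppress=True)
s=env.sense(); print(s['t'],s['ee_pos'],s['tcp_rot'],s['gripper_width'],s['wrist_force'])
for c in ['top','side']:
    p,d=viewer.read_camera(c); cv2.imwrite(f'pics/{c}0.png',p[:,:,::-1])
    i=viewer.camera_info(c); print(c,i['eye'],i['rotation'],i['intrinsics'],i['dist_coeffs'])
    for n in ['port','tube_mid','jaw_grip','jaw_hinge','latch_grip','latch_pivot','unit','blank','flux','solvent']:
        print(n,[(np.array(r['at']),round(r['score'],2)) for r in tip_of(c,n)[:2]])
print(env.sense()['t'])
E
python3 s1.py
```

```text
pics
0.0 [0.16   0.6294 0.2136] [[ 0.9692 -0.0003  0.2463]
 [-0.2463 -0.0017  0.9692]
 [ 0.0001 -1.     -0.0017]] 0.09119685743293407 [-0.6752 -0.2249  0.1436]
top [0.4089 0.0263 1.4373] [[-0.0263  0.9919 -0.1241]
 [-0.9997 -0.0257  0.006 ]
 [ 0.0028  0.1242  0.9923]] [[456.1723   0.     318.0049]
 [  0.     456.1723 246.0191]
 [  0.       0.       1.    ]] [-0.108  0.     0.     0.     0.   ]
port [(array([0.527 , 0.0355, 0.0704]), 0.64), (array([0.727 , 0.3138, 0.0016]), 0.37)]
tube_mid [(array([0.5177, 0.0385, 0.1092]), 0.53)]
jaw_grip [(array([0.4956, 0.147 , 0.1124]), 0.65)]
jaw_hinge [(array([0.5379, 0.0728, 0.0768]), 0.61), (array([ 0.709 , -0.3136, -0.0008]), 0.6)]
latch_grip [(array([ 0.5725, -0.0971,  0.1103]), 0.67)]
latch_pivot [(array([ 0.5439, -0.0436,  0.0673]), 0.76)]
unit [(array([ 0.5277,  0.0321, -0.0012]), 0.74), (array([0.7233, 0.3162, 0.0006]), 0.57)]
blank [(array([0.6206, 0.0924, 0.0469]), 0.53)]
flux [(array([ 0.7082, -0.316 , -0.002 ]), 0.81)]
solvent [(array([0.7244, 0.316 , 0.0026]), 0.87), (array([0.5104, 0.4418, 0.0023]), 0.21)]
side [0.227  0.7004 0.994
[... 153 characters left out ...]
     0.       1.    ]] [0.0062 0.     0.     0.     0.    ]
port [(array([0.5312, 0.031 , 0.0733]), 0.75)]
tube_mid [(array([0.5131, 0.0368, 0.1109]), 0.84)]
jaw_grip [(array([0.4931, 0.1481, 0.1096]), 0.84)]
jaw_hinge [(array([0.5123, 0.0383, 0.1105]), 0.74), (array([0.5396, 0.0739, 0.0729]), 0.73)]
latch_grip [(array([ 0.5715, -0.0975,  0.1143]), 0.88), (array([ 0.7289,  0.3167, -0.0011]), 0.65)]
latch_pivot [(array([ 0.5434, -0.0414,  0.0692]), 0.62)]
unit [(array([0.5266, 0.0391, 0.0001]), 0.91)]
blank [(array([0.6204, 0.0935, 0.0518]), 0.9)]
flux [(array([ 0.7081, -0.3154,  0.0007]), 0.97), (array([ 0.3426, -0.2605,  0.0027]), 0.18)]
solvent [(array([0.7273, 0.3173, 0.0012]), 0.83)]
1.1
```

View images.

View pics/top0.png

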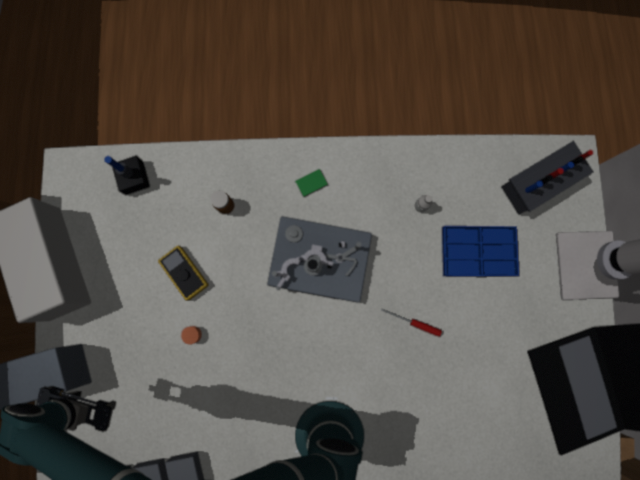

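View pics/side0.png

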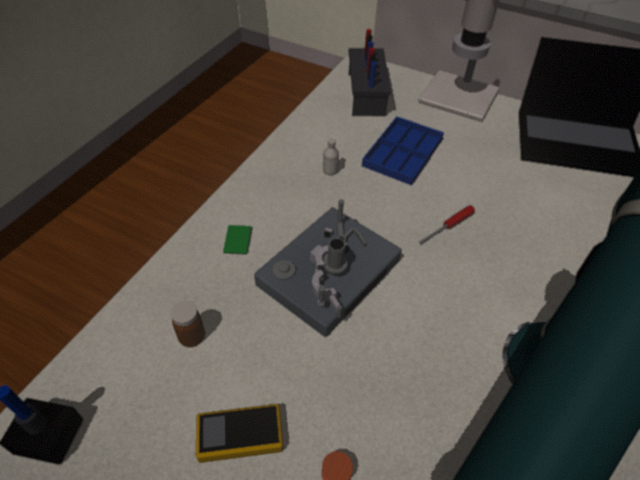

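```bash
cat > fit.py <<'E'
import numpy as np
from scipy.optimize import least_squares
P=dict(port=[(.527,.0355),(.5312,.031),(.5277,.0321),(.5266,.0391)],hinge=[(.5379,.0728),(.5396,.0739)],piv=[(.5439,-.0436),(.5434,-.0414)],jg=[(.4956,.147),(.4931,.1481)],lg=[(.5725,-.0971),(.5715,-.0975)])
def R(a): return np.array([[np.cos(a),-np.sin(a)],[np.sin(a),np.cos(a)]])
def model(v):
    x,y,a,j,l=v; o=np.array([x,y]); W=lambda u:o+R(a)@np.array(u)
    h=np.array([0,.04]);p=np.array([.028,-.074])
    return dict(port=o,hinge=W(h),piv=W(p),jg=W(h+R(-j)@[-.038,-.078]),lg=W(p+R(-l)@[.044,-.041]))
def res(v):
    m=model(v); return np.concatenate([(m[k]-np.array(q))for k,L in P.items() for q in L])
r=least_squares(res,[.53,.035,-.24,2,0]); print(r.x, np.round(res(r.x)*1000,1))
E
python3 fit.py
```

```text
[ 0.52964567  0.03420075 -0.1923547   1.97059774  0.1314481 ] [ 2.6 -1.3 -1.6  3.2  1.9  2.1  3.  -4.9 -0.6  0.7 -2.3 -0.4 -0.9 -0.2
 -0.4 -2.4 -1.8  1.5  0.7  0.4 -0.8  0.4  0.2  0.8]
```

```bash
cat > h.py <<'E'
from station import env, effector, solver, viewer, workorder, search_frame, tip_of
import numpy as np, cv2
np.set_printoptions(precision=4,suppress=True)
def cloud(c):
    p,d=viewer.read_camera(c); i=viewer.camera_info(c)
    v,u=np.mgrid[:480,:640]; uv=np.stack([u,v],-1).reshape(-1,1,2).astype(float)
    n=cv2.undistortPoints(uv,np.array(i['intrinsics']),np.array(i['dist_coeffs'])).reshape(480,640,2)
    X=np.stack([n[...,0]*d,-n[...,1]*d,-d],-1)@np.array(i['rotation']).T+np.array(i['eye'])
    X[d==0]=np.nan
    return p,X
def rot(a):  # tool down, opening direction at world yaw a
    c,s=np.cos(a),np.sin(a)
    return np.array([[s,0,c],[-c,0,s],[0,-1,0]])
E
cat > s2.py <<'E'
from h import *
for c in ['top','side']:
    p,X=cloud(c)
    box=(abs(X[...,0]-.54)<.2)&(abs(X[...,1]-.03)<.22)
    m=box&(abs(X[...,2]-.05)<.012)
    n,l,st,ce=cv2.connectedComponentsWithStats(m.astype(np.uint8)); k=1+np.argmax(st[1:,4])
    P=X[l==k][:,:2]; r=cv2.minAreaRect((P*1000).astype(np.float32)); print(c,r, np.median(X[l==k][:,2]))
    for nm,h0,h1 in [('tube',.142,.152),('posts',.126,.139)]:
        q=box&(X[...,2]>h0)&(X[...,2]<h1); n,l,st,ce=cv2.connectedComponentsWithStats(q.astype(np.uint8))
        for k in range(1,n):
            Q=X[l==k]; print(nm,len(Q),Q.mean(0),(Q.min(0)+Q.max(0))/2, np.ptp(Q,axis=0))
E
python3 s2.py
```

```text
top ((543.1246948242188, 14.488067626953125), (287.547119140625, 220.25921630859375), 77.77519226074219) 0.050100683500690524
tube 122 [0.5175 0.0346 0.1464] [0.5167 0.034  0.1468] [0.034  0.0343 0.0094]
posts 20 [ 0.5728 -0.0967  0.1328] [ 0.5735 -0.0971  0.1321] [0.0145 0.0113 0.0093]
posts 1 [0.5138 0.0171 0.1382] [0.5138 0.0171 0.1382] [0. 0. 0.]
posts 1 [0.506  0.0487 0.1385] [0.506  0.0487 0.1385] [0. 0. 0.]
posts 24 [0.4987 0.1449 0.1336] [0.4987 0.145  0.1329] [0.0146 0.0144 0.0093]
posts 1 [0.5002 0.0403 0.1354] [0.5002 0.0403 0.1354] [0. 0. 0.]
posts 1 [0.4999 0.0346 0.1379] [0.4999 0.0346 0.1379] [0. 0. 0.]
side ((539.394287109375, 18.971054077148438), (292.2682800292969, 227.11434936523438), 78.10322570800781) 0.04776953966550035
tube 155 [0.5169 0.0397 0.1444] [0.5175 0.0389 0.1454] [0.0356 0.0376 0.0067]
posts 26 [ 0.5723 -0.0931  0.1307] [ 0.572  -0.0947  0.1309] [0.0127 0.0176 0.0061]
posts 66 [0.5141 0.0518 0.133 ] [0.5176 0.0474 0.1325] [0.0381 0.022  0.0129]
posts 42 [0.4952 0.1502 0.1309] [0.4957 0.1492 0.1302] [0.0153 0.0152 0.008 ]
```

```bash
cat >> h.py <<'E'
O=np.array([.5298,.0345]); A=-.21
def R2(a): return np.array([[np.cos(a),-np.sin(a)],[np.sin(a),np.cos(a)]])
W=lambda u:O+R2(A)@np.array(u)
H=W([0,.04]); PV=W([.028,-.074])
def jaw(j): return H+R2(A-j)@[-.038,-.078], A-j+np.arctan2(-.038,.078)   # pos, yaw of closing direction (CCW)
def lat(l): return PV+R2(A-l)@[.044,-.041], A-l+np.arctan2(-.044,-.041)  # clockwise direction
def F(n=4):
    return np.mean([env.sense()['wrist_force'] for _ in range(n)],0)
E
cat > s3.py <<'E'
from h import *
print(jaw(1.97),lat(.1))
for k in (-1,0,1):
    g=lambda p,y,z:(lambda q: None if q is None else np.round(q,2))(solver.inverse_kinematics([*p,z],rot(y+k*np.pi)))
    print(k,'tube',g((.517,.037),A,.1))
    for j in (1.97,1.3,.7,0): print(' jaw',j,jaw(j)[1]+k*np.pi,g(*jaw(j),.095))
    for l in (.1,.6,1.1,1.5): print(' lat',l,g(*lat(l),.095))
print(env.sense()['t'])
E
python3 s3.py
```

```text
(array([0.4959, 0.1494]), np.float64(-2.633338695854563)) (array([ 0.5712, -0.0962]), np.float64(-2.630915016598754))
-1 tube [-0.2   0.4   0.08  2.02 -0.05  0.72  2.84]
 jaw 1.97 -5.774931349444357 [-0.69  0.43  0.41  2.04 -0.25  0.72  0.38]
 jaw 1.3 -5.104931349444356 [-0.58  0.35  0.33  2.15 -0.18  0.67  1.05]
 jaw 0.7 -4.504931349444356 [-0.46  0.33  0.3   2.17 -0.16  0.66  1.74]
 jaw 0 -3.804931349444356 [-0.28  0.37  0.24  2.11 -0.13  0.68  2.53]
 lat 0.1 [-0.45  0.59  0.74  1.91 -0.53  0.84  1.08]
 lat 0.6 [-0.51  0.59  0.84  1.98 -0.59  0.84  0.67]
 lat 1.1 [-0.59  0.57  0.92  2.05 -0.62  0.82  0.21]
 lat 1.5 [-0.65  0.55  0.95  2.1  -0.63  0.81 -0.2 ]
0 tube [-0.61  0.45  0.59  2.05 -0.37  0.75 -0.01]
 jaw 1.97 -2.633338695854563 [-1.29  0.88  1.34  2.07 -1.    1.09 -2.07]
 jaw 1.3 -1.9633386958545629 [-1.28  0.79  1.35  2.18 -0.96  1.01 -1.34]
 jaw 0.7 -1.3633386958545628 [-0.89  0.42  0.85  2.2  -0.49  0.71 -1.07]
 jaw 0 -0.6633386958545628 [-0.65  0.43  0.7   2.13 -0.42  0.72 -0.34]
 lat 0.1 [-0.75  0.98  1.34  1.92 -1.05  1.19 -1.63]
 lat 0.6 [-0.76  0.94  1.34  1.99 -1.03  1.15 -2.1 ]
 lat 1.1 [ 0.82  0.61 -0.89  1.96  0.62  0.87  2.24]
 lat 1.5 [-0.22  0.4   0.39  2.08 -0.23  0.7   2.57]
1 tube [-0.2   0.4   0.08  2.02 -0.05  0.72  2.84]
 jaw 1.97 0.5082539577352301 [-0.69  0.43  0.41  2.04 -0.25  0.72  0.38]
 jaw 1.3 1.1782539577352302 [-0.58  0.35  0.33  2.15 -0.18  0.67  1.05]
 jaw 0.7 1.7782539577352303 [-0.46  0.33  0.3   2.17 -0.16  0.66  1.74]
 jaw 0 2.4782539577352303 [-0.28  0.37  0.24  2.11 -0.13  0.68  2.53]
 lat 0.1 [-0.45  0.59  0.74  1.91 -0.53  0.84  1.08]
 lat 0.6 [-0.51  0.59  0.84  1.98 -0.59  0.84  0.67]
 lat 1.1 [-0.59  0.57  0.92  2.05 -0.62  0.82  0.21]
 lat 1.5 [-0.65  0.55  0.95  2.1  -0.63  0.81 -0.2 ]
1.2
```

```bash
cat > s4.py <<'E'
from h import *
T=np.array([.517,.037])
env.reach([*T,.2],rot(A)); print(env.sense()['t'])
env.movel([*T,.098],rate=.1); f0=F(); print(f0)
effector.grasp(25); s=env.sense(); print(s['t'],s['ee_pos'],s['gripper_width'],s['wrist_force']-f0, 'tube unit', R2(-A)@(s['ee_pos'][:2]-O))
E
python3 s4.py
```

```text
3.6583
[0.219  0.9843 0.075 ]
5.7083 [0.517 0.037 0.098] 0.03559307986705598 [-0.2893 -0.554  -0.0093] tube unit [-0.013  -0.0002]
```

```bash
cat > s5.py <<'E'
from h import *
ux=R2(A)@[1,0]; p=env.sense()['ee_pos'].copy(); f0=F(); t=p.copy(); drag=0
for i,st in enumerate([.003]*3+[.001]*3+[.0005]*20):
    t[:2]+=ux*st; env.movel(t,rate=.03); f=F()-f0; a=-f[:2]@ux
    print(i,round(env.sense()['t'],2),np.round((t[:2]-p[:2])@ux*1000,1),round((env.sense()['ee_pos'][:2]-p[:2])@ux*1000,2),'push',round(a,2),f)
    if i<6: drag=max(drag,a)
    if a>drag+6 or a>14: break
E
python3 s5.py
```

```text
0 5.96 3.0 0.27 push 7.8 [-7.8458  0.6036 11.6853]
1 6.21 6.0 2.5 push 9.89 [-9.7639  1.6335 13.9526]
2 6.46 9.0 6.25 push 8.35 [-8.2327  1.4431 10.5422]
3 6.71 10.0 6.34 push 10.35 [-10.2874   1.3794  13.7085]
4 6.96 11.0 6.4 push 12.29 [-12.2435   1.5118  16.2099]
5 7.21 12.0 6.5 push 15.78 [-15.6487   2.2902  21.0392]
```

```bash
cat > s6.py <<'E'
from h import *
s=env.sense(); print(s['ee_pos'],s['tcp_rot'],s['wrist_force'],s['moment'],s['gripper_width'],s['tau'])
for c in ['side','top']:
    p,_=viewer.read_camera(c); q=p[190:340,240:420] if c=='side' else p[200:320,250:400]
    cv2.imwrite(f'pics/{c}1.png',cv2.resize(q,None,fx=4,fy=4,interpolation=2)[:,:,::-1])
E
python3 s6.py
```

```text
[0.5235 0.0359 0.0982] [[-0.2077 -0.012   0.9781]
 [-0.9782  0.0037 -0.2076]
 [-0.0012 -0.9999 -0.0125]] [-15.719    2.7206  21.1049] [ 0.5409  3.8064 -0.0145] 0.03549532395438358 [  1.9945 -33.7196   7.2689 -21.8359  -0.2152  -5.1657   0.0205]
```

View pics/side1.png

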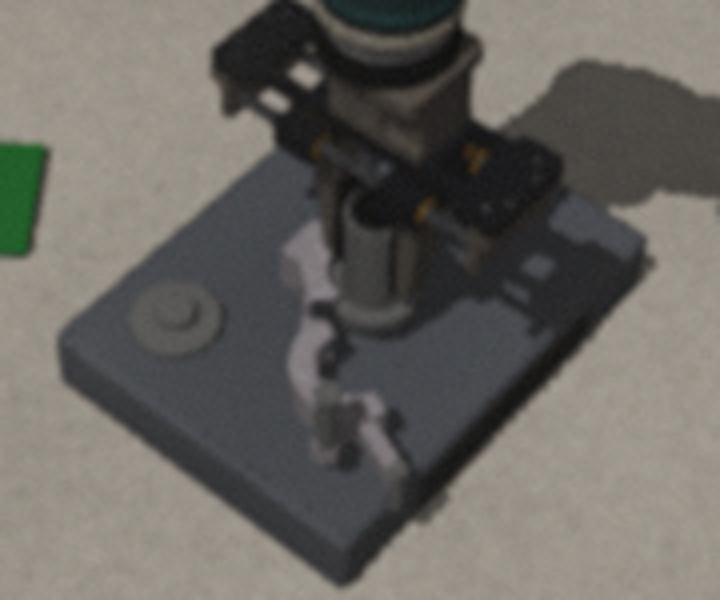

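```bash
cat > s7.py <<'E'
from h import *
ux=R2(A)@[1,0]; p0=np.array([.517,.037,.098]); fr=rot(A); f0=np.array([0,.4,.07])
x=.0085; z=.098
def go(x,z,rate=.03):
    env.movel([*(p0[:2]+ux*x),z],fr,rate=rate); f=F()-f0; s=env.sense(); e=s['ee_pos']
    print(round(s['t'],2),'x',round(x*1e3,2),'act',round((e[:2]-p0[:2])@ux*1e3,2),'z',round(z*1e3,2),round(e[2]*1e3,2),'push',round(-f[:2]@ux,2),'fz',round(f[2],2),'tilt',round(s['tcp_rot'][2,2],4)); return f
f=go(x,z)
for i in range(6):
    if f[2]<1: break
    z+=.0004; f=go(x,z)
E
python3 s7.py
```

```text
7.58 x 8.5 act 6.24 z 98.0 98.02 push 6.58 fz 8.82 tilt -0.005
7.83 x 8.5 act 8.61 z 98.4 98.07 push 0.1 fz -3.06 tilt 0.0002
```

```bash
cat > s8.py <<'E'
exec(open('s7.py').read().split('f=go(x,z)\n')[0])
z=.0984
for i in range(28):
    x+=.001 if x<.0115 else .0005
    f=go(x,z); a=-f[:2]@ux
    if f[2]>1.5 and z<.0992: z+=.0002
    if a>9.5: break
E
python3 s8.py
```

```text
8.07 x 9.5 act 9.72 z 98.4 98.21 push 0.83 fz -4.1 tilt 0.0002
8.32 x 10.5 act 10.65 z 98.4 98.39 push 0.54 fz -3.27 tilt 0.0002
8.57 x 11.5 act 11.58 z 98.4 98.42 push -0.77 fz -3.18 tilt 0.0001
8.82 x 12.0 act 12.03 z 98.4 98.43 push 0.14 fz -3.56 tilt 0.0001
9.07 x 12.5 act 12.55 z 98.4 98.39 push 0.26 fz -3.43 tilt 0.0001
9.32 x 13.0 act 13.04 z 98.4 98.39 push 0.94 fz -3.88 tilt 0.0
9.57 x 13.5 act 13.54 z 98.4 98.4 push 0.11 fz -3.54 tilt 0.0
9.82 x 14.0 act 14.05 z 98.4 98.39 push -0.05 fz -3.66 tilt 0.0
10.07 x 14.5 act 14.52 z 98.4 98.39 push -1.21 fz -3.79 tilt -0.0
10.32 x 15.0 act 15.02 z 98.4 98.4 push 0.73 fz -5.1 tilt -0.0
10.57 x 15.5 act 15.34 z 98.4 98.33 push 0.46 fz -2.76 tilt -0.0004
10.82 x 16.0 act 15.5 z 98.4 98.28 push 3.25 fz -2.21 tilt -0.0011
11.07 x 16.5 act 15.6 z 98.4 98.2 push 4.55 fz -0.51 tilt -0.002
11.32 x 17.0 act 15.69 z 98.4 98.11 push 6.35 fz -0.04 tilt -0.0029
11.57 x 17.5 act 15.72 z 98.4 98.11 push 7.52 fz 0.74 tilt -0.0039
11.82 x 18.0 act 15.79 z 98.4 98.13 push 8.92 fz 3.44 tilt -0.0049
12.07 x 18.5 act 15.82 z 98.6 98.15 push 8.81 fz 2.62 tilt -0.0058
12.32 x 19.0 act 15.86 z 98.8 98.18 push 8.52 fz 3.06 tilt -0.0068
12.57 x 19.5 act 15.9 z 99.0 98.2 push 10.3 fz 2.32 tilt -0.0078
```

```bash
cat > s9.py <<'E'
exec(open('s7.py').read().split('f=go(x,z)\n')[0])
go(.0160,.0982); go(.0157,.0980); effector.release()
env.movel([*(p0[:2]+ux*.0157),.2],fr,rate=.2)
J=jaw(1.97); env.reach([*J[0],.17],rot(J[1]+np.pi)); print(env.sense()['t'])
for c in ['side','top']:
    print([(np.array(r['at']),round(r['score'],2)) for n in ('tube_mid',) for viewer_ in [viewer.read_camera(c)] for r in tip_of(c,n)[:1]])
p,X=cloud('side'); q=(np.linalg.norm(X[...,:2]-[.5325,.034],axis=-1)<.03)&(X[...,2]>.142)&(X[...,2]<.152); Q=X[q]
print(len(Q),(Q.min(0)+Q.max(0))/2,np.ptp(Q,axis=0))
cv2.imwrite('pics/side2.png',cv2.resize(p[190:340,240:420],None,fx=4,fy=4,interpolation=2)[:,:,::-1])
E
python3 s9.py
```

```text
12.84 x 16.0 act 15.55 z 98.2 98.04 push 4.77 fz -1.77 tilt -0.0009
13.09 x 15.7 act 15.55 z 98.0 98.02 push 5.21 fz -1.04 tilt -0.0005
15.25
[(array([0.5301, 0.0319, 0.1084]), 0.53)]
[(array([0.5361, 0.0364, 0.1088]), 0.46)]
5 [0.5234 0.0508 0.1433] [0.0132 0.0076 0.0022]
```

View pics/side2.png

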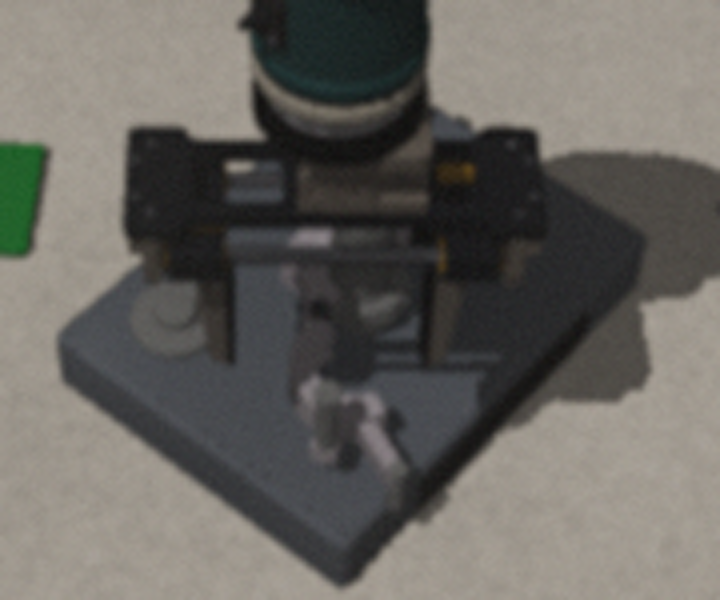

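```bash
cat > s10.py <<'E'
from h import *
O+=R2(A)@[.001,0]; H+=R2(A)@[.001,0]; PV+=R2(A)@[.001,0]
ZT=.0935
def jstep(j,rate,f0):
    p,y=jaw(j); env.movel([*p,ZT],rot(y+np.pi),rate=rate); s=env.sense(); f=F()-f0
    e=s['ee_pos'][:2]-H; ja=A-(np.arctan2(e[1],e[0])-np.arctan2(-.078,-.038)); ja=(ja+np.pi)%(2*np.pi)-np.pi
    t=np.array([np.cos(y),np.sin(y)]); n=np.array([-t[1],t[0]])
    print(round(s['t'],2),'j',round(j,3),'act',round(ja,4),'r',round(np.hypot(*e)*1e3,1),'push',round(-f[:2]@t,2),'rad',round(f[:2]@n,2),'fz',round(f[2],2)); return ja,-f[:2]@t
E
cat > s11.py <<'E'
from s10 import *
J=jaw(1.97); env.movel([*J[0],ZT],rot(J[1]+np.pi),rate=.1); f0=F(); print(f0)
effector.grasp(15); s=env.sense(); e=s['ee_pos'];print(s['gripper_width'],e)
j=1.97
for i in range(13):
    j-=.13; a,push=jstep(j,.12,f0)
    if push>12 or j<.3: break
E
python3 s11.py
```

```text
[ 0.6856 -0.0566 -0.5549]
0.013060096488122742 [0.4967 0.1492 0.0934]
17.88 j 1.84 act 1.8369 r 86.9 push -1.12 rad -1.65 fz 0.59
18.17 j 1.71 act 1.7108 r 86.9 push -0.11 rad -2.03 fz -0.02
18.45 j 1.58 act 1.5828 r 87.1 push -0.64 rad -3.62 fz 0.28
18.73 j 1.45 act 1.4523 r 87.1 push -0.08 rad -3.73 fz 1.43
19.02 j 1.32 act 1.3214 r 87.1 push -0.84 rad -5.08 fz 2.48
19.3 j 1.19 act 1.1894 r 87.2 push -1.14 rad -6.34 fz 2.72
19.58 j 1.06 act 1.0568 r 87.3 push -0.71 rad -6.7 fz 3.16
19.87 j 0.93 act 0.924 r 87.5 push -1.11 rad -6.73 fz 3.17
20.15 j 0.8 act 0.7919 r 87.5 push 0.41 rad -6.94 fz 4.71
20.43 j 0.67 act 0.6598 r 87.6 push 0.18 rad -6.69 fz 4.47
20.72 j 0.54 act 0.5273 r 87.7 push -0.88 rad -5.9 fz 3.93
21.0 j 0.41 act 0.3952 r 87.8 push -0.38 rad -7.12 fz 3.13
21.28 j 0.28 act 0.2627 r 87.9 push 0.12 rad -6.57 fz 4.07
```

```bash
cat > s12.py <<'E'
from s10 import *
f0=np.array([.6856,-.0566,-.5549]); j=.28
for i in range(30):
    j-=.05 if j>.17 else .012
    a,push=jstep(j,.05,f0)
    if push>6: break
E
python3 s12.py
```

```text
21.53 j 0.23 act 0.2149 r 87.9 push 0.4 rad -6.29 fz 3.97
21.78 j 0.18 act 0.1641 r 87.9 push -0.31 rad -6.56 fz 3.58
22.03 j 0.13 act 0.1133 r 87.9 push 0.42 rad -6.72 fz 3.64
22.28 j 0.118 act 0.1041 r 88.0 push 0.56 rad -5.95 fz 4.59
22.53 j 0.106 act 0.0924 r 88.0 push 0.99 rad -7.01 fz 2.44
22.78 j 0.094 act 0.0802 r 88.0 push 0.6 rad -5.86 fz 3.21
23.03 j 0.082 act 0.0681 r 88.0 push 1.91 rad -6.25 fz 3.57
23.28 j 0.07 act 0.056 r 88.0 push 0.3 rad -6.51 fz 2.91
23.53 j 0.058 act 0.0436 r 88.0 push 0.82 rad -6.05 fz 3.36
23.78 j 0.046 act 0.0342 r 88.0 push 1.24 rad -5.92 fz 3.44
24.03 j 0.034 act 0.0263 r 88.0 push 1.72 rad -5.82 fz 3.93
24.28 j 0.022 act 0.0189 r 88.0 push 3.41 rad -6.44 fz 5.02
24.53 j 0.01 act 0.0114 r 88.1 push 4.14 rad -6.13 fz 5.13
24.78 j -0.002 act 0.004 r 88.1 push 5.58 rad -6.08 fz 6.08
25.03 j -0.014 act -0.0023 r 88.1 push 7.0 rad -5.78 fz 6.81
```

```bash
cat > s13.py <<'E'
from s10 import *
f0=np.array([.6856,-.0566,-.5549])
jstep(.036,.05,f0)
effector.release(); s=env.sense(); env.movel([*s['ee_pos'][:2],.18],rate=.2)
L=lat(.1); env.reach([*L[0],.18],rot(L[1]+np.pi)); print(env.sense()['t'])
for c in ['side','top']:
    p,X=cloud(c)
    for n in ('jaw_grip','latch_grip','tube_mid','jaw'): print(c,n,[(np.array(r['at']),round(r['score'],2)) for r in tip_of(c,n)[:1]])
print(jaw(.04)[0],L,W([.0015,0]))
p=viewer.read_camera('side')[0]
cv2.imwrite('pics/side3.png',cv2.resize(p[190:340,240:420],None,fx=4,fy=4,interpolation=2)[:,:,::-1])
E
python3 s13.py
```

```text
25.28 j 0.036 act 0.0311 r 88.1 push 3.88 rad -5.45 fz 4.11
28.4917
side jaw_grip [(array([0.4858, 0.0055, 0.1122]), 0.76)]
side latch_grip [(array([ 0.5725, -0.0986,  0.1115]), 0.61)]
side tube_mid [(array([0.5284, 0.0327, 0.1082]), 0.62)]Traceback (most recent call last):
  File "s13.py", line 8, in <module>
    for n in ('jaw_grip','latch_grip','tube_mid','jaw'): print(c,n,[(np.array(r['at']),round(r['score'],2)) for r in tip_of(c,n)[:1]])
                                                                                                                     ~~~~~~^^^^^
ValueError: it knows: blank, board, driver, flux, jaw_grip, jaw_hinge, latch_grip, latch_pivot, meter, port, solvent, spool, tray, tube_mid, unit
```

```bash
cat > s14.py <<'E'
from s10 import *
def lstep(l,rate,f0):
    p,y=lat(l); env.movel([*p,ZT],rot(y+np.pi),rate=rate); s=env.sense(); f=F(8)-f0
    e=s['ee_pos'][:2]-PV; la=A-(np.arctan2(e[1],e[0])-np.arctan2(-.041,.044)); la=(la+np.pi)%(2*np.pi)-np.pi
    t=np.array([np.cos(y),np.sin(y)]); n=np.array([-t[1],t[0]])
    print(round(s['t'],2),'l',round(l,3),'act',round(la,4),'r',round(np.hypot(*e)*1e3,1),'push',round(-f[:2]@t,2),'rad',round(f[:2]@n,2),'fz',round(f[2],2)); return la,-f[:2]@t
E
cat > s15.py <<'E'
from s14 import *
L=lat(.1); env.movel([*L[0],ZT],rot(L[1]+np.pi),rate=.12); f0=F(8); np.save('f0.npy',f0); print(f0)
effector.grasp(15); print(env.sense()['gripper_width'])
l=.1
for i in range(20):
    l+=.1 if l<.65 else .04
    a,push=lstep(l,.08,f0)
    if push>10 or l>1.05: break
E
python3 s15.py
```

```text
[ 0.108  -1.6009  1.2134]
0.013105555483682179
31.0 l 0.2 act 0.206 r 60.2 push 0.79 rad -0.85 fz -0.72
31.25 l 0.3 act 0.3055 r 60.2 push -0.44 rad -0.86 fz -2.06
31.5 l 0.4 act 0.4039 r 60.2 push -0.66 rad -0.56 fz -1.86
31.75 l 0.5 act 0.5034 r 60.3 push -0.38 rad -1.03 fz -1.45
32.0 l 0.6 act 0.6031 r 60.3 push -1.53 rad -0.19 fz -1.07
32.25 l 0.7 act 0.7025 r 60.3 push -0.9 rad 0.25 fz -0.7
32.5 l 0.74 act 0.7355 r 60.3 push 1.27 rad 0.91 fz -2.66
32.75 l 0.78 act 0.7774 r 60.3 push 1.34 rad 0.52 fz -3.16
33.0 l 0.82 act 0.8201 r 60.3 push 0.54 rad 0.37 fz -2.53
33.25 l 0.86 act 0.8616 r 60.3 push 0.62 rad 2.07 fz -2.59
33.5 l 0.9 act 0.8967 r 60.3 push 1.24 rad 1.38 fz -2.74
33.75 l 0.94 act 0.9349 r 60.3 push 2.82 rad 1.06 fz -4.03
34.0 l 0.98 act 0.9726 r 60.3 push 3.42 rad 1.42 fz -4.51
34.25 l 1.02 act 1.0087 r 60.3 push 4.05 rad 1.46 fz -4.35
34.5 l 1.06 act 1.0457 r 60.3 push 4.37 rad 2.89 fz -4.67
```

```bash
cat > s16.py <<'E'
from s14 import *
f0=np.load('f0.npy'); l=1.06; h=[]
for i in range(45):
    l+=.02
    a,push=lstep(l,.04,f0); h.append(push)
    base=np.median(h[-9:-3]) if len(h)>8 else np.median(h)
    base=min(base,np.median(sorted(h)[:max(3,len(h)//2)])) if len(h)>8 else base
    if push>base+4 or push>14 or l>1.72: print('base',base); break
E
python3 s16.py
```

```text
34.75 l 1.08 act 1.0641 r 60.3 push 5.95 rad 1.73 fz -4.82
35.0 l 1.1 act 1.0879 r 60.3 push 3.46 rad 1.29 fz -4.27
35.25 l 1.12 act 1.1115 r 60.3 push 3.49 rad 0.73 fz -3.9
35.5 l 1.14 act 1.1333 r 60.3 push 3.05 rad 1.69 fz -4.16
35.75 l 1.16 act 1.1537 r 60.3 push 3.41 rad 1.63 fz -3.01
36.0 l 1.18 act 1.1757 r 60.3 push 2.72 rad 1.49 fz -3.06
36.25 l 1.2 act 1.1968 r 60.3 push 2.87 rad 2.13 fz -2.95
36.5 l 1.22 act 1.2193 r 60.3 push 2.2 rad 2.95 fz -3.13
36.75 l 1.24 act 1.2413 r 60.2 push 2.0 rad 1.72 fz -2.72
37.0 l 1.26 act 1.261 r 60.3 push 1.77 rad 2.36 fz -1.82
37.25 l 1.28 act 1.2799 r 60.3 push 3.11 rad 2.25 fz -2.3
37.5 l 1.3 act 1.2989 r 60.3 push 3.23 rad 1.74 fz -3.22
37.75 l 1.32 act 1.3151 r 60.2 push 2.67 rad 1.72 fz -2.46
38.0 l 1.34 act 1.3268 r 60.1 push 5.18 rad 0.87 fz -3.85
38.25 l 1.36 act 1.3368 r 60.1 push 5.21 rad 1.28 fz -5.19
38.5 l 1.38 act 1.3449 r 60.0 push 9.12 rad 1.02 fz -6.3
base 2.4362645555599975
```

```bash
cat > s17.py <<'E'
from s14 import *
f0=np.load('f0.npy'); lstep(1.38,.04,f0)
effector.release(); s=env.sense(); env.movel([*s['ee_pos'][:2],.2],rate=.2)
env.reach([.40,-.25,.3],rot(lat(1.38)[1]+np.pi)); print(env.sense()['t'])
for c in ['side','top']:
    p,X=cloud(c)
    for n in ('jaw_grip','latch_grip','tube_mid','blank','flux','solvent'): print(c,n,[(np.array(r['at']),round(r['score'],2)) for r in tip_of(c,n)[:1]])
    if c=='side': cv2.imwrite('pics/side3.png',cv2.resize(p[190:340,240:420],None,fx=4,fy=4,interpolation=2)[:,:,::-1])
print(jaw(0)[0],lat(1.33)[0],W([.0015,0]),env.sense()['wrist_force'])
E
python3 s17.py
```

```text
38.75 l 1.38 act 1.345 r 60.0 push 8.55 rad 1.26 fz -7.22
41.5167
side jaw_grip [(array([0.4863, 0.0042, 0.1091]), 0.86)]
side latch_grip [(array([ 0.504 , -0.0904,  0.1133]), 0.85)]
side tube_mid [(array([0.5279, 0.0367, 0.1096]), 0.68)]
side blank [(array([0.622 , 0.0915, 0.0524]), 0.86)]
side flux [(array([ 0.7068, -0.318 , -0.0012]), 0.58)]
side solvent [(array([0.7276, 0.3191, 0.0013]), 0.73)]
top jaw_grip [(array([0.4859, 0.0027, 0.1128]), 0.76)]
top latch_grip [(array([0.6184, 0.0952, 0.0465]), 0.55)]
top tube_mid [(array([0.5094, 0.4412, 0.002 ]), 0.7)]
top blank [(array([0.6207, 0.0905, 0.0499]), 0.57)]
top flux [(array([ 0.711 , -0.316 , -0.0039]), 0.81)]
top solvent [(array([0.7258, 0.3146, 0.0002]), 0.64)]
[0.4857 0.005 ] [ 0.5031 -0.0892] [0.5322 0.034 ] [-0.4462  0.3823  0.044 ]
```

View pics/side3.png

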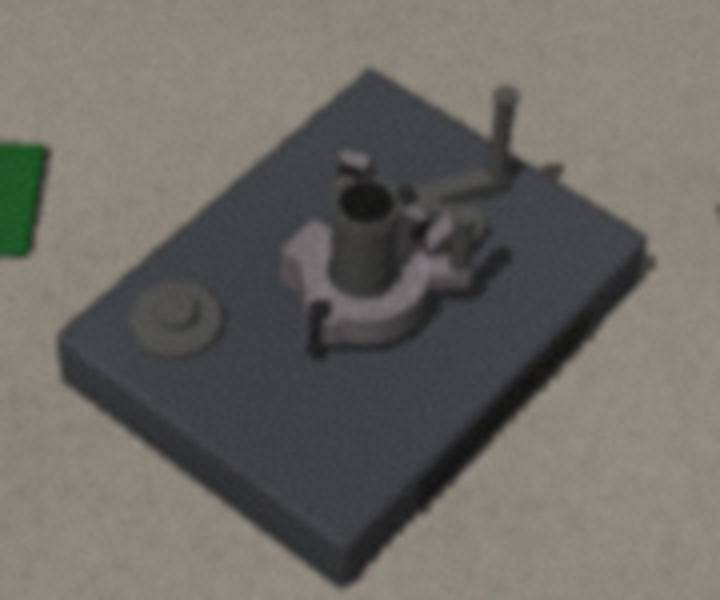

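Picture 5 shows the tube upright at (365,240) with the jaw closed round it (380,310). The latch handle has swung round, its post at (505,130), and the blank is undisturbed at (180,320). I'll hand in.

```bash
python3 -c "
from station import *
print(workorder.finish_job())"
```

```text
the job is handed in; nothing more can be done
None
```

The job is done and handed in: the tube is home on the port, the jaw is closed on the seal and the latch is home on its stop. It took about 42 s of robot time, and the arm was clear of everything when I handed in.

- **Tube:** The first push stuck about 6 mm in, with 16 N of push and 21 N pressing down. I backed off, lifted 0.4 mm and slid it on freely. It met the wall at about 15.5 mm and I stopped at 10 N of push. It stands upright in the last picture.
- **Jaw:** It met the pad at about 0.04 rad. I squeezed it to about 7 N at the post, eased off to 0.03 rad and let go. After latching, its post was seen within about 2.5 mm of where a fully closed jaw would put it. The cameras can't resolve the 0.02 rad tolerance directly.
- **Latch:** The hook began to draw at about 0.9 rad. The handle force then settled near 2.7 N, and the latch met its stop at about 1.32 rad. I stopped at 1.345 rad with about 6 N more at the post, roughly 10 N on the rubber tip by force or 13 N judging by the travel. The latch stayed latched after release.
- **Bystanders:** The blank, flux and solvent were found where they started, within measuring error. I did not re-measure the others.

**Checks that disagreed:** in the last look, the top camera's network misplaced the tube and the latch post, reporting them at points far from the clamp. I relied on the side camera, which agreed with the arm's own readings to about 5 mm, and on the picture.

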